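Canisters in order of height beside the card terminal

TASK

Tidy the coffee counter: line the four steel canisters up on the wooden board in order of height, one centred on each felt pad, with the shortest next to the card terminal, so that it stays easy to reach, rising to the tallest next to the box of sweets. Keep the canisters upright, set each one down on its pad without dropping it, and leave the terminal and the sweets where they stand.

Things in the scene. Friction and masses are not known exactly. Their poses are not given: they have to be found in the camera images.
- canister_xs: Upright round canister of brushed steel with a flush black lid and a small steel knob, 50 mm in diameter, 70 mm high including the knob (16 mm wide, top 10 mm); plain straight sides from the foot to 60 mm. One of four alike but for size (50x70, 55x95, 60x120, 66x145 mm). 0.1 to 0.6 kg. Loose, lid does not come off. Origin at the centre of its underside, z up.
- canister_s: Upright round canister of brushed steel with a flush black lid and a small steel knob, 55 mm in diameter, 95 mm high including the knob (16 mm wide, top 10 mm); plain straight sides from the foot to 85 mm. One of four alike but for size (50x70, 55x95, 60x120, 66x145 mm). 0.1 to 0.6 kg. Loose, lid does not come off. Origin at the centre of its underside, z up.
- canister_m: Upright round canister of brushed steel with a flush black lid and a small steel knob, 60 mm in diameter, 120 mm high including the knob (16 mm wide, top 10 mm); plain straight sides from the foot to 110 mm. One of four alike but for size (50x70, 55x95, 60x120, 66x145 mm). 0.1 to 0.6 kg. Loose, lid does not come off. Origin at the centre of its underside, z up.
- canister_l: Upright round canister of brushed steel with a flush black lid and a small steel knob, 66 mm in diameter, 145 mm high including the knob (16 mm wide, top 10 mm); plain straight sides from the foot to 135 mm. One of four alike but for size (50x70, 55x95, 60x120, 66x145 mm). 0.1 to 0.6 kg. Loose, lid does not come off. Origin at the centre of its underside, z up.
- pad_1: Round grey felt pad, 76 mm in diameter and 3 mm thick, glued to the top of a low fixed wooden board (96 x 370 mm, its top 15 mm above the counter, so the felt's top is at 18 mm). Four pads lie in one straight row, 90 mm apart; this is number 1 counted from the board's -y end. Origin at the centre of the pad's underside; x across the board, y along the row from pad_1 to pad_4, z up.
- pad_2: Round grey felt pad, 76 mm in diameter and 3 mm thick, glued to the top of a low fixed wooden board (96 x 370 mm, its top 15 mm above the counter, so the felt's top is at 18 mm). Four pads lie in one straight row, 90 mm apart; this is number 2 counted from the board's -y end. Origin at the centre of the pad's underside; x across the board, y along the row from pad_1 to pad_4, z up.
- pad_3: Round grey felt pad, 76 mm in diameter and 3 mm thick, glued to the top of a low fixed wooden board (96 x 370 mm, its top 15 mm above the counter, so the felt's top is at 18 mm). Four pads lie in one straight row, 90 mm apart; this is number 3 counted from the board's -y end. Origin at the centre of the pad's underside; x across the board, y along the row from pad_1 to pad_4, z up.
- pad_4: Round grey felt pad, 76 mm in diameter and 3 mm thick, glued to the top of a low fixed wooden board (96 x 370 mm, its top 15 mm above the counter, so the felt's top is at 18 mm). Four pads lie in one straight row, 90 mm apart; this is number 4 counted from the board's -y end. Origin at the centre of the pad's underside; x across the board, y along the row from pad_1 to pad_4, z up.
- terminal: White card payment terminal with grey keys and a dark screen, 150 x 76 mm, 53 mm high, standing loose (0.38 kg) on the counter just past one end of the board, about 145 mm from the centre of the last pad; at some starts by pad_1, at others by pad_4. Origin at the centre of its underside.
- sweets_box: Clear plastic box of wrapped sweets with clips, 132 x 90 mm, 64 mm high, standing loose (0.45 kg) just past the board's other end. Origin at the centre of its underside.

How it is judged:
By the outcome, as a careful person would: the job done as asked, in the order asked, and still so for the second after the job is handed in, with the robot touching nothing.
It also fails if it takes over 96 s, if anything falls off the work surface, if the arm or the gripper's body presses on something with over 40 N, if the wrist force passes 120 N, or if a joint passes its speed limit or range.

ROBOT

A 7-joint arm with a two-finger parallel gripper is mounted at the origin on the work surface. World frame = base frame: x ahead of the robot, y to its left, z up, the work surface at z = 0. Lengths are in m, angles in degrees, forces in N, time in s.
With the tool pointing down it reaches from about 0.4 to 0.85 m from the base axis. Payload 4.5 kg.
Tool frame: the origin (TCP) lies where the fingers leave the gripper's body, on its centre line; the fingertips stand 73 mm ahead of it and the grasp point (between the pads) lies 54 mm ahead of it; x points along the fingers, y is the direction in which the jaws open and shut, and the axes are right-handed (so a half turn about x gives the same grasp; the last joint's range is limited). The gripper opens to 85 mm and grips with 20 to 120 N. Pads are 22 mm wide; open, the fingers measure 114 mm over their backs; the gripper's body (76 mm by 85 mm) begins 54 mm behind the grasp point. The pads swing forward as they close: fully open they stand 13 mm farther back than shut.
Start: joints at [77.968, 39.483, -11.15, 89.685, 9.013, 51.709, -12.324], TCP at [0.151, -0.607, 0.304] pointing down, gripper open.
Joint ranges: [-172.22, 172.22], [-26.19, 119.32], [-84.43, 86.54], [7.71, 146.69], [-57.33, 237.33], [2.42, 119.75], [-152.13, 152.13]. Speed limits (degrees/s): [147.25, 147.25, 180, 180, 180, 180, 180].

INTERFACE

Orientations are given as a 3x3 rotation matrix whose columns are the frame's x, y, z axes.
In Python, from cell import monitor, snapshot, env, spotter gives the robot as it stands.
- The arm moves only by the tool jog_arm, never from a script. Its argument "steps" is a list of rows, each a list of 6 numbers: the shift along the tool's x, y, z in m, then the turn, a rotation vector about the tool's x, y, z in degrees. In form: [[x, y, z, rx, ry, rz], ...]. A call has 1 to 12 rows; each row shifts and turns the commanded pose from where the row before left it, along the tool's axes as they then stand; what a row does not reach is not made up. A row lasts 1/12 s, in which the tool goes at most 41.7 mm and 7.16 degrees, less where a joint would pass 70% of its speed; a pose out of reach is approached as far as the arm can. A call with a gripper value outside its range is refused whole. "gripper" is the finger opening in m, from 0 to 0.0854, set as the call begins (left out, the last holds). The fingers move at their own pace and stop on an object; "force" is the grip in N (left out, the last holds). Time passes only in rows, so rows that do not move let the fingers close. It gives the time, the measured TCP pose, the force and the opening at its end, in the units of the state.
- monitor.read_state(): the state, without advancing time (a new reading comes with each control period).
- snapshot(name): name is "side" or "top"; returns a dict with "frame" (420x560x3 uint8, red, green, blue), "depth" (420x560 float32, m along the optical axis (not along the pixel's ray), 0 where there is no reading), "vertical_fov" (degrees; the focal length in pixels is half the picture's height over the tangent of half this angle, whatever the lens; pixels are square), "cx", "cy" (the principal point, pixels), "R" (3x3) and "t" (3): a world point X has camera coordinates R X + t. Camera axes: x right, y down, z forward; pixel columns grow to the right and rows downward; lengths in m; the calibration is good to about 2 mm. A picture is of the moment at which its call begins.
- env.job_done(): hands the job in, once; it reports no verdict.
Trained networks look in a picture, given as the dict that the camera call returned (one of the last four; its "shot" number tells which), for a name from the list of things; names that differ only in an ending like _2 or _b are one class to them, and where a whole thing is asked for, a point or a joint stands for the part that bears it (a point fixed in the world has none). Each returns a list of dicts, best first, with "confidence" (0 to 1); they miss things now and then, are a little off and sometimes report something else, mostly with a low value. They report only what shows in the picture. A call takes as long as a camera call.
- spotter.search_frame(label, picture): "box" ([centre column, centre row, width, height] as shares, 0 to 1, of the picture: columns of its width, rows of its height, round what is visible of it).
- spotter.cut_out(label, picture): "pixels" (420x560 bool, what is visible of it) and "box" ([centre column, centre row, width, height] as shares, 0 to 1, of the picture: columns of its width, rows of its height, round what is visible of it).
- spotter.landmark_of(label, picture): "position" ([column, row] as shares, 0 to 1, of the picture: columns of its width, rows of its height: a listed point, or the origin of a listed thing).
The state is a dict: "t": time; "joint_pos": joint angles; "joint_vel": joint speeds; "effort": joint torques, N m; "tool_pos": TCP position; "eef_rot": TCP orientation; "force": force on the tool from outside, world axes, zero at the start; "moment": the same for the moment, N m; "gripper_width": finger opening in m.
Only numpy, scipy, OpenCV 4.12 (cv2) and the standard library are available. Lean on these libraries where they do the work, as an engineer would, in place of code of your own. Each camera call takes 0.05 s, during which the arm holds its last target. There are 200 camera calls.

## Working session

There is one attempt and no reset: what is moved stays moved. The work goes in short steps, Python scripts to look and compute and a tool call to move; the robot and the scene stay as the last step left them, time stands still between calls to the robot, and variables do not carry over. Pictures are saved under pics/ and viewed, about 12 in all and at most 16, crops included, and the job is handed in when it is done.

Besides the shell and the picture viewer there is one more tool, called as name([rows], argument=value, ...), one row to a line, values as JSON. jog_arm: Moves the arm, as the interface text tells. Its arguments: {"type":"object","properties":{"steps":{"type":"array","items":{"type":"array","items":{"type":"number"}}},"gripper":{"type":"number"},"force":{"type":"number"}},"required":["steps"]}

```bash
ls; mkdir -p pics; cat > h.py <<'E'
import numpy as np,cv2
from cell import monitor,snapshot,env,spotter
def save(s,n): cv2.imwrite('pics/'+n,s['frame'][:,:,::-1])
def cloud(s):
    h,w=s['depth'].shape; f=h/2/np.tan(np.radians(s['vertical_fov'])/2)
    v,u=np.mgrid[:h,:w]; d=s['depth'].astype(float)
    c=np.stack([(u-s['cx'])/f*d,(v-s['cy'])/f*d,d],-1)
    P=(c-np.array(s['t']))@np.array(s['R'])
    P[d==0]=np.nan
    return P
E
python3 - <<'E'
from h import *
st=monitor.read_state();print({k:np.round(v,3).tolist() for k,v in st.items()})
for n in ('side','top'):
    s=snapshot(n);save(s,n+'0.png');P=cloud(s);print(n,s['vertical_fov'],s['cx'],s['cy'],np.round(s['R'],3).tolist(),s['t'])
    for l in ['canister_xs','canister_s','canister_m','canister_l','pad_1','terminal','sweets_box']:
        for r in spotter.cut_out(l,s)[:5]:
            Q=P[r['pixels']];Q=Q[~np.isnan(Q[:,0])]
            if len(Q)==0: continue
            zt=np.percentile(Q[:,2],98);T=Q[Q[:,2]>zt-.015]
            print(l,round(r['confidence'],2),np.round(np.array(r['box'])*[560,420,560,420]).tolist(),'n',len(Q),'med',np.round(np.median(Q,0),3),'ztop',round(zt,3),'topmid',np.round((T.min(0)+T.max(0))/2,3),np.round(np.ptp(T,axis=0),3))
E
```

```text
pics
{'t': 0.0, 'joint_pos': [77.969, 39.533, -11.145, 89.746, 9.013, 51.709, -12.325], 'joint_vel': [0.087, -0.039, 0.01, -0.112, 0.037, 0.042, 0.024], 'effort': [0.0, -53.96, -1.267, -15.854, 0.009, 0.009, 0.0], 'tool_pos': [0.151, -0.606, 0.303], 'eef_rot': [[-0.001, 0.241, -0.97], [0.002, -0.97, -0.241], [-1.0, -0.002, 0.0]], 'force': [0.289, -0.444, -0.884], 'moment': [0.028, -0.013, -0.0], 'gripper_width': 0.086}
side 46.243185284243836 281.33465011842975 217.39243849095058 [[1.0, -0.016, -0.008], [-0.016, -0.68, -0.733], [0.006, 0.733, -0.68]] [-0.52229176  0.07724425  0.96283792]
canister_xs 0.74 [360.0, 369.0, 35.0, 48.0] n 1341 med [ 0.633 -0.288  0.059] ztop 0.071 topmid [ 0.636 -0.276  0.065] [0.048 0.049 0.017]
canister_s 0.92 [333.0, 149.0, 30.0, 51.0] n 1242 med [0.641 0.249 0.076] ztop 0.117 topmid [0.644 0.268 0.112] [0.058 0.06  0.02 ]
canister_s 0.8 [366.0, 279.0, 37.0, 52.0] n 1544 med [ 0.661 -0.129  0.069] ztop 0.095 topmid [ 0.665 -0.113  0.089] [0.054 0.053 0.019]
canister_s 0.77 [355.0, 192.0, 38.0, 71.0] n 2145 med [0.666 0.076 0.094] ztop 0.138 topmid [0.67
[... 3340 characters left out ...]
02 topmid [ 0.477 -0.039  0.017] [0.075 0.074 0.009]
pad_1 0.9 [343.0, 239.0, 35.0, 37.0] n 978 med [ 0.488 -0.127  0.017] ztop 0.02 topmid [ 0.489 -0.128  0.017] [0.076 0.074 0.01 ]
pad_1 0.78 [261.0, 242.0, 33.0, 33.0] n 988 med [0.463 0.051 0.017] ztop 0.02 topmid [0.464 0.051 0.016] [0.075 0.075 0.011]
pad_1 0.65 [218.0, 242.0, 36.0, 36.0] n 991 med [0.45  0.139 0.017] ztop 0.02 topmid [0.451 0.139 0.016] [0.074 0.075 0.01 ]
terminal 0.72 [412.0, 264.0, 43.0, 79.0] n 3061 med [ 0.453 -0.266  0.04 ] ztop 0.056 topmid [ 0.458 -0.271  0.049] [0.141 0.076 0.017]
sweets_box 0.62 [147.0, 263.0, 55.0, 66.0] n 3164 med [0.384 0.265 0.061] ztop 0.064 topmid [0.385 0.27  0.058] [0.132 0.109 0.017]
```

View pictures.

View pics/side0.png

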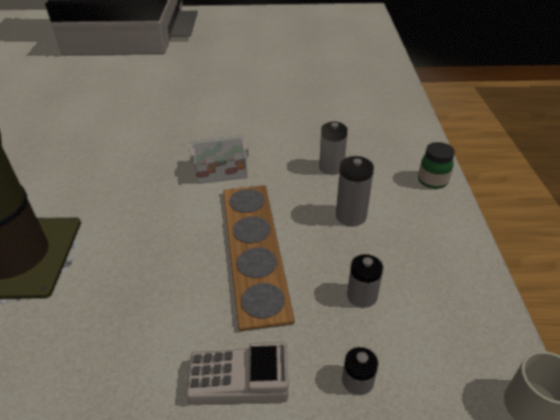

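View pics/top0.png

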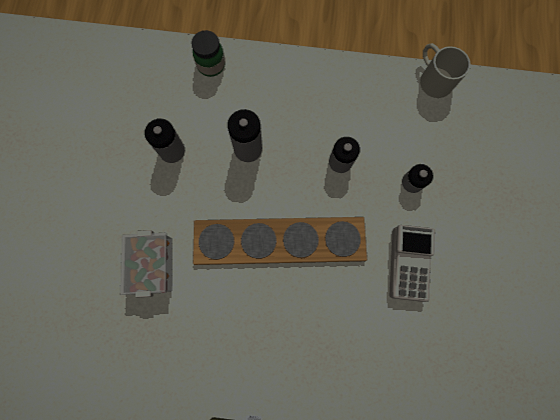

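The terminal is by pad_1 at the -y end and the sweets are by pad_4. The four canisters stand in front. So the order is xs on pad 1, s on pad 2, m on pad 3 and l on pad 4. I'll align the jaws with the board's x axis (8°) first.

jog_arm([
  [0.008,0,0,-7,0,0],
  [0.008,0,0,-7,0,0],
  [0.008,0,0,-7,0,0],
  [0.008,0,0,-7,0,0],
  [0.008,0,0,-7,0,0],
  [0.008,0,0,-7,0,0],
  [0.008,0,0,-7,0,0],
  [0.008,0,0,-7,0,0],
  [0.008,0,0,-7,0,0],
  [0.008,0,0,-7,0,0],
  [0.008,0,0,-7,0,0],
  [0.008,0,0,-7,0,0],
], gripper=0.085)

```text
t: 1.8
tool_pos: [0.1507, -0.6067, 0.2076]
eef_rot: [[-0.0, 0.99, 0.144], [-0.0, 0.144, -0.99], [-1.0, -0.0, 0.0]]
force: [-0.0, 0.1, -0.1]
gripper_width: 0.085
```

```bash
cat >> h.py <<'E'
def go(x,y,z):
    s=monitor.read_state();R=np.array(s['eef_rot']);p=np.array(s['tool_pos'])
    print('t',round(s['t'],2),'tcp',p.round(4),'ang',np.degrees(np.arctan2(R[1,1],R[0,1])).round(2),'tilt',R[:,0].round(3),'w',round(s['gripper_width'],4),'F',np.round(s['force'],1),'tool shift',(R.T@(np.array([x,y,z])-p)).round(4))
E
cat > g.py <<'E'
import sys;from h import *
go(*map(float,sys.argv[1:4]))
E
python3 g.py .636 -.2755 .2
```

```text
t 1.8 tcp [ 0.1507 -0.6067  0.2076] ang 8.29 tilt [-0. -0. -1.] w 0.085 F [-0.   0.1 -0.1] tool shift [ 0.0074  0.528  -0.2577]
```

jog_arm([
  [0,0.022,-0.0107,0,0,0],
  [0,0.022,-0.0107,0,0,0],
  [0,0.022,-0.0107,0,0,0],
  [0,0.022,-0.0107,0,0,0],
  [0,0.022,-0.0107,0,0,0],
  [0,0.022,-0.0107,0,0,0],
  [0,0.022,-0.0107,0,0,0],
  [0,0.022,-0.0107,0,0,0],
  [0,0.022,-0.0107,0,0,0],
  [0,0.022,-0.0107,0,0,0],
  [0,0.022,-0.0107,0,0,0],
  [0,0.022,-0.0107,0,0,0],
])

```text
t: 2.8
tool_pos: [0.3955, -0.4422, 0.208]
eef_rot: [[0.0, 0.99, 0.138], [-0.0, 0.138, -0.99], [-1.0, -0.0, 0.0]]
force: [0.3, -0.1, 0.1]
gripper_width: 0.0854
```

jog_arm([
  [0,0.022,-0.0107,0,0,0],
  [0,0.022,-0.0107,0,0,0],
  [0,0.022,-0.0107,0,0,0],
  [0,0.022,-0.0107,0,0,0],
  [0,0.022,-0.0107,0,0,0],
  [0,0.022,-0.0107,0,0,0],
  [0,0.022,-0.0107,0,0,0],
  [0,0.022,-0.0107,0,0,0],
  [0,0.022,-0.0107,0,0,0],
  [0,0.022,-0.0107,0,0,0],
  [0,0.022,-0.0107,0,0,0],
  [0,0.022,-0.0107,0,0,0],
])

```text
t: 3.8
tool_pos: [0.6391, -0.2784, 0.2079]
eef_rot: [[-0.0, 0.99, 0.139], [-0.0, 0.139, -0.99], [-1.0, -0.0, 0.0]]
force: [-0.2, 0.1, 1.0]
gripper_width: 0.085
```

jog_arm([
  [0,0,0,0,0,0],
  [0,0,0,0,0,0],
  [0,0,0,0,0,0],
])

```text
t: 4.05
tool_pos: [0.6375, -0.2797, 0.2076]
eef_rot: [[-0.001, 0.99, 0.138], [-0.001, 0.138, -0.99], [-1.0, -0.001, 0.001]]
force: [-0.4, -0.2, -0.5]
gripper_width: 0.0851
```

```bash
python3 g.py .636 -.2755 .085
```

```text
t 4.05 tcp [ 0.6375 -0.2797  0.2076] ang 7.94 tilt [-0.001 -0.001 -1.   ] w 0.0851 F [-0.4 -0.2 -0.5] tool shift [ 0.1226 -0.0007 -0.0045]
```

jog_arm([
  [0.012,0,-0.0045,0,0,0],
  [0.012,0,0,0,0,0],
  [0.012,0,0,0,0,0],
  [0.012,0,0,0,0,0],
  [0.012,0,0,0,0,0],
  [0.012,0,0,0,0,0],
  [0.012,0,0,0,0,0],
  [0.012,0,0,0,0,0],
  [0.012,0,0,0,0,0],
  [0.009,0,0,0,0,0],
  [0.005,0,0,0,0,0],
  [0,0,0,0,0,0],
])

```text
t: 5.05
tool_pos: [0.6369, -0.2743, 0.0843]
eef_rot: [[-0.002, 0.99, 0.139], [0.001, 0.139, -0.99], [-1.0, -0.002, -0.001]]
force: [0.4, 1.0, -0.5]
gripper_width: 0.0851
```

jog_arm([
  [0,0,0,0,0,0],
  [0,0,0,0,0,0],
  [0,0,0,0,0,0],
  [0,0,0,0,0,0],
  [0,0,0,0,0,0],
  [0,0,0,0,0,0],
  [0,0,0,0,0,0],
  [0,0,0,0,0,0],
  [0,0,0,0,0,0],
], gripper=0.035, force=50)

```text
t: 5.8
tool_pos: [0.6382, -0.2748, 0.087]
eef_rot: [[0.002, 0.99, 0.138], [-0.001, 0.138, -0.99], [-1.0, 0.001, 0.001]]
force: [0.0, 0.0, 5.5]
gripper_width: 0.049
```

```bash
python3 - <<'E'
from h import *
go(.4885,-.1275,.155)
s=snapshot('side');save(s,'a.png')
E
```

```text
t 5.8 tcp [ 0.6382 -0.2748  0.087 ] ang 7.96 tilt [ 0.002 -0.001 -1.   ] w 0.049 F [0.  0.  5.5] tool shift [-0.0684 -0.1277 -0.1666]
```

View pics/a.png

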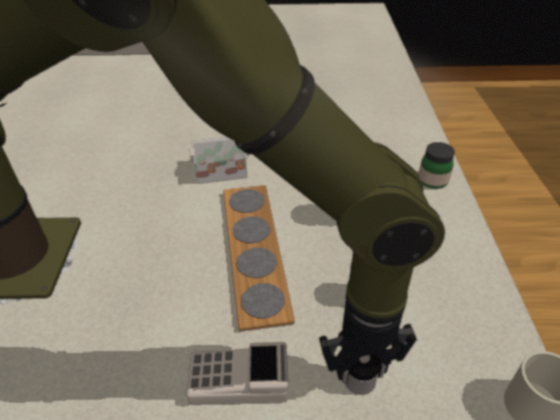

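jog_arm([
  [-0.01,0,0,0,0,0],
  [-0.015,0,0,0,0,0],
  [-0.015,0,0,0,0,0],
  [-0.015,0,0,0,0,0],
  [-0.01,-0.006,-0.008,0,0,0],
  [-0.003,-0.01,-0.012,0,0,0],
  [0,-0.012,-0.016,0,0,0],
  [0,-0.012,-0.016,0,0,0],
  [0,-0.012,-0.016,0,0,0],
  [0,-0.012,-0.016,0,0,0],
  [0,-0.012,-0.016,0,0,0],
  [0,-0.012,-0.016,0,0,0],
])

```text
t: 6.85
tool_pos: [0.5343, -0.1714, 0.1555]
eef_rot: [[0.002, 0.99, 0.138], [-0.001, 0.138, -0.99], [-1.0, 0.002, 0.001]]
force: [0.6, 0.7, -2.2]
gripper_width: 0.049
```

jog_arm([
  [0,-0.012,-0.016,0,0,0],
  [0,-0.012,-0.016,0,0,0],
  [0,-0.01,-0.012,0,0,0],
  [0,-0.005,-0.007,0,0,0],
  [0,0,0,0,0,0],
  [0,0,0,0,0,0],
  [0,0,0,0,0,0],
])

```text
t: 7.43
tool_pos: [0.4901, -0.1277, 0.1544]
eef_rot: [[0.002, 0.99, 0.138], [-0.001, 0.138, -0.99], [-1.0, 0.002, 0.001]]
force: [0.3, 1.0, -1.7]
gripper_width: 0.0489
```

```bash
python3 g.py .4885 -.1275 .107
```

```text
t 7.43 tcp [ 0.4901 -0.1277  0.1544] ang 7.91 tilt [ 0.002 -0.001 -1.   ] w 0.0489 F [ 0.3  1.  -1.7] tool shift [ 0.0474 -0.0016 -0.0005]
```

jog_arm([
  [0.008,-0.0016,-0.0005,0,0,0],
  [0.008,0,0,0,0,0],
  [0.008,0,0,0,0,0],
  [0.008,0,0,0,0,0],
  [0.006,0,0,0,0,0],
  [0.004,0,0,0,0,0],
  [0.002,0,0,0,0,0],
  [0.001,0,0,0,0,0],
  [0,0,0,0,0,0],
  [0,0,0,0,0,0],
])

```text
t: 8.27
tool_pos: [0.4871, -0.1265, 0.1091]
eef_rot: [[0.0, 0.99, 0.139], [-0.0, 0.139, -0.99], [-1.0, 0.0, 0.0]]
force: [0.0, 0.0, -1.1]
gripper_width: 0.049
```

```bash
python3 g.py .4885 -.1275 .105
```

```text
t 8.27 tcp [ 0.4871 -0.1265  0.1091] ang 7.97 tilt [ 0. -0. -1.] w 0.049 F [ 0.   0.  -1.1] tool shift [0.0041 0.0012 0.0012]
```

jog_arm([
  [0.001,0.0005,0,0,0,0],
  [0.001,0,0,0,0,0],
  [0.001,0,0,0,0,0],
  [0,0,0,0,0,0],
  [0,0,0,0,0,0],
  [0,0,0,0,0,0],
])

```text
t: 8.77
tool_pos: [0.4875, -0.1264, 0.1059]
eef_rot: [[0.0, 0.99, 0.139], [-0.0, 0.139, -0.99], [-1.0, 0.0, 0.0]]
force: [-1.0, -0.5, -1.7]
gripper_width: 0.0494
```

jog_arm([
  [0.001,0,0,0,0,0],
  [0,0,0,0,0,0],
  [0,0,0,0,0,0],
])

```text
t: 9.02
tool_pos: [0.4876, -0.1264, 0.1049]
eef_rot: [[0.0, 0.99, 0.139], [-0.0, 0.139, -0.99], [-1.0, 0.0, 0.0]]
force: [0.5, -0.4, -1.0]
gripper_width: 0.0491
```

jog_arm([
  [0.001,0,0,0,0,0],
  [0,0,0,0,0,0],
  [0,0,0,0,0,0],
])

```text
t: 9.27
tool_pos: [0.4875, -0.1264, 0.1049]
eef_rot: [[0.001, 0.99, 0.139], [-0.001, 0.139, -0.99], [-1.0, 0.001, 0.001]]
force: [-1.2, -0.7, 8.7]
gripper_width: 0.049
```

jog_arm([
  [0,0,0,0,0,0],
  [0,0,0,0,0,0],
  [0,0,0,0,0,0],
  [0,0,0,0,0,0],
  [-0.005,0,0,0,0,0],
  [-0.01,0,0,0,0,0],
  [-0.015,0,0,0,0,0],
  [-0.02,0,0,0,0,0],
  [-0.02,0,0,0,0,0],
  [-0.02,0,0,0,0,0],
  [-0.01,0,0,0,0,0],
  [0,0,0,0,0,0],
], gripper=0.085)

```text
t: 10.27
tool_pos: [0.4885, -0.1266, 0.2061]
eef_rot: [[0.004, 0.99, 0.138], [-0.001, 0.138, -0.99], [-1.0, 0.004, 0.001]]
force: [-0.1, 0.3, -0.2]
gripper_width: 0.0849
```

```bash
python3 - <<'E'
from h import *
go(.665,-.111,.205)
s=snapshot('top');save(s,'b.png');P=cloud(s)
for r in spotter.cut_out('canister_xs',s)[:5]:
  Q=P[r['pixels']];Q=Q[~np.isnan(Q[:,0])];zt=np.percentile(Q[:,2],98);T=Q[Q[:,2]>zt-.018]
  print(round(r['confidence'],2),zt.round(3),((T.min(0)+T.max(0))/2).round(4),np.ptp(T,axis=0).round(3))
E
```

```text
t 10.27 tcp [ 0.4885 -0.1266  0.2061] ang 7.94 tilt [ 0.004 -0.001 -1.   ] w 0.0849 F [-0.1  0.3 -0.2] tool shift [0.0019 0.177  0.0089]
0.81 0.088 [ 0.4875 -0.1195  0.0802] [0.046 0.036 0.02 ]
```

View pics/b.png

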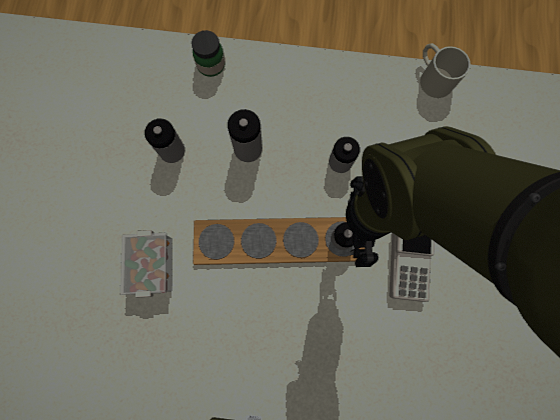

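The xs canister stands upright on pad 1 at about pixel (347,235), with its top at 88 mm as expected. Next is canister_s.

jog_arm([
  [0,0.01,0.0009,0,0,0],
  [0,0.02,0.001,0,0,0],
  [0,0.022,0.001,0,0,0],
  [0,0.022,0.001,0,0,0],
  [0,0.022,0.001,0,0,0],
  [0,0.022,0.001,0,0,0],
  [0,0.022,0.001,0,0,0],
  [0,0.02,0.001,0,0,0],
  [0,0.012,0.001,0,0,0],
  [0,0.005,0,0,0,0],
  [0,0,0,0,0,0],
  [0,0,0,0,0,0],
])

```text
t: 11.37
tool_pos: [0.6629, -0.1106, 0.2027]
eef_rot: [[-0.003, 0.99, 0.139], [-0.0, 0.139, -0.99], [-1.0, -0.003, -0.0]]
force: [-0.3, -0.3, -0.4]
gripper_width: 0.0851
```

```bash
python3 g.py .665 -.111 .110
```

```text
t 11.37 tcp [ 0.6629 -0.1106  0.2027] ang 7.99 tilt [-0.003 -0.    -1.   ] w 0.0851 F [-0.3 -0.3 -0.4] tool shift [0.0927 0.0023 0.0007]
```

jog_arm([
  [0.01,0.002,0,0,0,0],
  [0.01,0,0,0,0,0],
  [0.01,0,0,0,0,0],
  [0.01,0,0,0,0,0],
  [0.01,0,0,0,0,0],
  [0.01,0,0,0,0,0],
  [0.01,0,0,0,0,0],
  [0.01,0,0,0,0,0],
  [0.008,0,0,0,0,0],
  [0.005,0,0,0,0,0],
  [0,0,0,0,0,0],
  [0,0,0,0,0,0],
])

```text
t: 12.37
tool_pos: [0.666, -0.1104, 0.1108]
eef_rot: [[-0.0, 0.99, 0.139], [-0.0, 0.139, -0.99], [-1.0, -0.0, 0.0]]
force: [-0.0, -0.2, 0.5]
gripper_width: 0.0854
```

jog_arm([
  [0,0,0,0,0,0],
  [0,0,0,0,0,0],
  [0,0,0,0,0,0],
  [0,0,0,0,0,0],
  [0,0,0,0,0,0],
  [0,0,0,0,0,0],
  [0,0,0,0,0,0],
  [0,0,0,0,0,0],
  [0,0,0,0,0,0],
], gripper=0.04, force=50)

```text
t: 13.12
tool_pos: [0.6664, -0.1105, 0.1118]
eef_rot: [[0.001, 0.99, 0.138], [-0.0, 0.138, -0.99], [-1.0, 0.001, 0.001]]
force: [-0.7, 0.8, 6.0]
gripper_width: 0.0546
```

```bash
python3 g.py .476 -.0395 .155
```

```text
t 13.12 tcp [ 0.6664 -0.1105  0.1118] ang 7.96 tilt [ 0.001 -0.    -1.   ] w 0.0546 F [-0.7  0.8  6. ] tool shift [-0.0435 -0.1787 -0.0967]
```

jog_arm([
  [-0.01,0,0,0,0,0],
  [-0.015,0,0,0,0,0],
  [-0.015,0,0,0,0,0],
  [-0.01,-0.01,-0.005,0,0,0],
  [0,-0.017,-0.009,0,0,0],
  [0,-0.02,-0.011,0,0,0],
  [0,-0.02,-0.011,0,0,0],
  [0,-0.02,-0.011,0,0,0],
  [0,-0.02,-0.011,0,0,0],
  [0,-0.02,-0.011,0,0,0],
  [0,-0.02,-0.011,0,0,0],
  [0,-0.017,-0.009,0,0,0],
])

```text
t: 14.12
tool_pos: [0.4905, -0.0444, 0.1624]
eef_rot: [[0.002, 0.99, 0.139], [0.0, 0.139, -0.99], [-1.0, 0.002, 0.0]]
force: [-1.1, 0.0, -2.6]
gripper_width: 0.0537
```

jog_arm([
  [0,-0.01,-0.005,0,0,0],
  [0,-0.005,-0.003,0,0,0],
  [0,0,0,0,0,0],
  [0,0,0,0,0,0],
  [0,0,0,0,0,0],
  [0,0,0,0,0,0],
])

```text
t: 14.62
tool_pos: [0.4765, -0.0395, 0.161]
eef_rot: [[0.002, 0.99, 0.138], [0.0, 0.138, -0.99], [-1.0, 0.002, 0.0]]
force: [0.1, 0.3, -2.4]
gripper_width: 0.054
```

```bash
python3 g.py .476 -.0395 .132
```

```text
t 14.62 tcp [ 0.4765 -0.0395  0.161 ] ang 7.92 tilt [ 0.002  0.    -1.   ] w 0.054 F [ 0.1  0.3 -2.4] tool shift [ 0.029  -0.0005 -0.0001]
```

jog_arm([
  [0.008,0,0,0,0,0],
  [0.008,0,0,0,0,0],
  [0.006,0,0,0,0,0],
  [0.004,0,0,0,0,0],
  [0.002,0,0,0,0,0],
  [0.001,0,0,0,0,0],
  [0,0,0,0,0,0],
  [0,0,0,0,0,0],
  [0,0,0,0,0,0],
])

```text
t: 15.37
tool_pos: [0.4754, -0.0392, 0.1321]
eef_rot: [[0.0, 0.99, 0.139], [-0.0, 0.139, -0.99], [-1.0, 0.0, 0.0]]
force: [-0.4, -0.4, -3.2]
gripper_width: 0.0539
```

jog_arm([
  [0.001,0,0,0,0,0],
  [0,0,0,0,0,0],
  [0,0,0,0,0,0],
  [0,0,0,0,0,0],
])

```text
t: 15.7
tool_pos: [0.4753, -0.0392, 0.1309]
eef_rot: [[0.0, 0.99, 0.139], [-0.0, 0.139, -0.99], [-1.0, 0.0, 0.0]]
force: [1.0, -0.5, -2.2]
gripper_width: 0.0538
```

jog_arm([
  [0.001,0,0,0,0,0],
  [0,0,0,0,0,0],
  [0,0,0,0,0,0],
  [0,0,0,0,0,0],
])

```text
t: 16.03
tool_pos: [0.4753, -0.0392, 0.1299]
eef_rot: [[-0.0, 0.99, 0.139], [-0.0, 0.139, -0.99], [-1.0, -0.0, 0.0]]
force: [0.0, 0.9, -2.0]
gripper_width: 0.0542
```

jog_arm([
  [0.001,0,0,0,0,0],
  [0,0,0,0,0,0],
  [0,0,0,0,0,0],
  [0,0,0,0,0,0],
])

```text
t: 16.37
tool_pos: [0.4753, -0.0392, 0.1297]
eef_rot: [[0.001, 0.99, 0.139], [-0.0, 0.139, -0.99], [-1.0, 0.001, 0.001]]
force: [-1.3, 1.4, 6.8]
gripper_width: 0.0543
```

jog_arm([
  [0,0,0,0,0,0],
  [0,0,0,0,0,0],
  [0,0,0,0,0,0],
  [0,0,0,0,0,0],
  [-0.005,0,0,0,0,0],
  [-0.01,0,0,0,0,0],
  [-0.015,0,0,0,0,0],
  [-0.02,0,0,0,0,0],
  [-0.02,0,0,0,0,0],
  [-0.02,0,0,0,0,0],
  [-0.015,0,0,0,0,0],
  [-0.005,0,0,0,0,0],
], gripper=0.085)

```text
t: 17.37
tool_pos: [0.476, -0.0392, 0.2411]
eef_rot: [[0.004, 0.99, 0.138], [-0.0, 0.138, -0.99], [-1.0, 0.004, 0.0]]
force: [0.5, 0.2, -0.6]
gripper_width: 0.0851
```

```bash
python3 g.py .6445 .271 .240
```

```text
t 17.37 tcp [ 0.476  -0.0392  0.2411] ang 7.95 tilt [ 0.004 -0.    -1.   ] w 0.0851 F [ 0.5  0.2 -0.6] tool shift [ 0.0017  0.2098 -0.2839]
```

jog_arm([
  [0,0.007,-0.0095,0,0,0],
  [0,0.014,-0.019,0,0,0],
  [0,0.014,-0.019,0,0,0],
  [0,0.014,-0.019,0,0,0],
  [0,0.014,-0.019,0,0,0],
  [0,0.014,-0.019,0,0,0],
  [0,0.014,-0.019,0,0,0],
  [0,0.014,-0.019,0,0,0],
  [0,0.014,-0.019,0,0,0],
  [0,0.014,-0.019,0,0,0],
  [0,0.014,-0.019,0,0,0],
  [0,0.014,-0.019,0,0,0],
])

```text
t: 18.37
tool_pos: [0.6042, 0.2017, 0.2372]
eef_rot: [[-0.002, 0.99, 0.14], [-0.001, 0.14, -0.99], [-1.0, -0.002, 0.0]]
force: [-0.2, -0.0, -0.9]
gripper_width: 0.085
```

jog_arm([
  [0,0.014,-0.019,0,0,0],
  [0,0.014,-0.019,0,0,0],
  [0,0.012,-0.016,0,0,0],
  [0,0.009,-0.0115,0,0,0],
  [0,0,0,0,0,0],
  [0,0,0,0,0,0],
  [0,0,0,0,0,0],
  [0,0,0,0,0,0],
])

```text
t: 19.03
tool_pos: [0.6435, 0.2699, 0.2382]
eef_rot: [[-0.001, 0.99, 0.138], [-0.002, 0.138, -0.99], [-1.0, -0.001, 0.002]]
force: [0.8, -0.0, -0.3]
gripper_width: 0.0852
```

```bash
python3 g.py .6445 .271 .135
```

```text
t 19.03 tcp [0.6435 0.2699 0.2382] ang 7.92 tilt [-0.001 -0.002 -1.   ] w 0.0852 F [ 0.8 -0.  -0.3] tool shift [ 0.1032  0.0013 -0.0011]
```

jog_arm([
  [0.011,0.0008,-0.0008,0,0,0],
  [0.011,0,0,0,0,0],
  [0.011,0,0,0,0,0],
  [0.011,0,0,0,0,0],
  [0.011,0,0,0,0,0],
  [0.011,0,0,0,0,0],
  [0.011,0,0,0,0,0],
  [0.011,0,0,0,0,0],
  [0.01,0,0,0,0,0],
  [0.005,0,0,0,0,0],
  [0,0,0,0,0,0],
  [0,0,0,0,0,0],
])

```text
t: 20.03
tool_pos: [0.6446, 0.2722, 0.1357]
eef_rot: [[-0.0, 0.99, 0.139], [-0.0, 0.139, -0.99], [-1.0, -0.0, 0.0]]
force: [-0.2, 0.7, -0.6]
gripper_width: 0.0853
```

jog_arm([
  [0,0,0,0,0,0],
  [0,0,0,0,0,0],
  [0,0,0,0,0,0],
  [0,0,0,0,0,0],
  [0,0,0,0,0,0],
  [0,0,0,0,0,0],
  [0,0,0,0,0,0],
  [0,0,0,0,0,0],
  [0,0,0,0,0,0],
], gripper=0.045, force=50)

```text
t: 20.78
tool_pos: [0.6448, 0.2723, 0.1369]
eef_rot: [[0.001, 0.99, 0.139], [0.0, 0.139, -0.99], [-1.0, 0.001, -0.0]]
force: [-2.3, 0.1, 5.7]
gripper_width: 0.0591
```

```bash
python3 g.py .463 .0497 .185
```

```text
t 20.78 tcp [0.6448 0.2723 0.1369] ang 7.97 tilt [ 0.001  0.    -1.   ] w 0.0591 F [-2.3  0.1  5.7] tool shift [-0.0484 -0.2108  0.1953]
```

jog_arm([
  [-0.01,0,0,0,0,0],
  [-0.015,0,0,0,0,0],
  [-0.015,0,0,0,0,0],
  [-0.01,-0.008,0.0074,0,0,0],
  [0,-0.0155,0.0143,0,0,0],
  [0,-0.0155,0.0143,0,0,0],
  [0,-0.0155,0.0143,0,0,0],
  [0,-0.0155,0.0143,0,0,0],
  [0,-0.0155,0.0143,0,0,0],
  [0,-0.0155,0.0143,0,0,0],
  [0,-0.0155,0.0143,0,0,0],
  [0,-0.0155,0.0143,0,0,0],
])

```text
t: 21.78
tool_pos: [0.5308, 0.1327, 0.1874]
eef_rot: [[0.002, 0.99, 0.139], [0.001, 0.139, -0.99], [-1.0, 0.002, -0.0]]
force: [0.4, -0.0, -5.4]
gripper_width: 0.0591
```

jog_arm([
  [0,-0.0155,0.0143,0,0,0],
  [0,-0.0155,0.0143,0,0,0],
  [0,-0.0155,0.0143,0,0,0],
  [0,-0.0155,0.0143,0,0,0],
  [0,-0.011,0.0105,0,0,0],
  [0,-0.006,0.006,0,0,0],
  [0,0,0,0,0,0],
  [0,0,0,0,0,0],
  [0,0,0,0,0,0],
  [0,0,0,0,0,0],
])

```text
t: 22.62
tool_pos: [0.4639, 0.0506, 0.1861]
eef_rot: [[0.002, 0.99, 0.14], [0.001, 0.14, -0.99], [-1.0, 0.002, -0.001]]
force: [-0.9, 0.2, -5.2]
gripper_width: 0.0591
```

```bash
python3 g.py .463 .0497 .157
```

```text
t 22.62 tcp [0.4639 0.0506 0.1861] ang 8.04 tilt [ 0.002  0.001 -1.   ] w 0.0591 F [-0.9  0.2 -5.2] tool shift [ 0.0291 -0.0011  0.0008]
```

jog_arm([
  [0.008,0,0,0,0,0],
  [0.008,0,0,0,0,0],
  [0.006,0,0,0,0,0],
  [0.004,0,0,0,0,0],
  [0.002,0,0,0,0,0],
  [0.001,0,0,0,0,0],
  [0.001,0,0,0,0,0],
  [0,0,0,0,0,0],
  [0,0,0,0,0,0],
  [0,0,0,0,0,0],
])

```text
t: 23.45
tool_pos: [0.4628, 0.0492, 0.1561]
eef_rot: [[0.001, 0.99, 0.139], [0.0, 0.139, -0.99], [-1.0, 0.001, 0.0]]
force: [0.2, 0.1, -4.0]
gripper_width: 0.0591
```

jog_arm([
  [0.001,0,0,0,0,0],
  [0,0,0,0,0,0],
  [0,0,0,0,0,0],
  [0,0,0,0,0,0],
])

```text
t: 23.78
tool_pos: [0.4627, 0.0492, 0.1549]
eef_rot: [[0.0, 0.99, 0.139], [-0.0, 0.139, -0.99], [-1.0, 0.0, 0.0]]
force: [0.8, 1.0, -4.8]
gripper_width: 0.059
```

jog_arm([
  [0,0,-0.0012,0,0,0],
  [0.001,0,0,0,0,0],
  [0,0,0,0,0,0],
  [0,0,0,0,0,0],
  [0,0,0,0,0,0],
])

```text
t: 24.2
tool_pos: [0.4624, 0.0504, 0.1548]
eef_rot: [[0.001, 0.99, 0.139], [-0.001, 0.139, -0.99], [-1.0, 0.001, 0.001]]
force: [-2.4, -0.5, 7.2]
gripper_width: 0.0592
```

```bash
python3 g.py .463 .0505 .1548
```

```text
t 24.2 tcp [0.4624 0.0504 0.1548] ang 7.97 tilt [ 0.001 -0.001 -1.   ] w 0.0592 F [-2.4 -0.5  7.2] tool shift [-0.      0.0006 -0.    ]
```

Contact (about 7 N). I'll release, retreat and rise above the l canister.

jog_arm([
  [0,0,0,0,0,0],
  [0,0,0,0,0,0],
  [0,0,0,0,0,0],
  [0,0,0,0,0,0],
  [-0.005,0,0,0,0,0],
  [-0.01,0,0,0,0,0],
  [-0.015,0,0,0,0,0],
  [-0.02,0,0,0,0,0],
  [-0.02,0,0,0,0,0],
  [-0.02,0,0,0,0,0],
  [-0.015,0,0,0,0,0],
  [-0.005,0,0,0,0,0],
], gripper=0.0854)

```text
t: 25.2
tool_pos: [0.4633, 0.0506, 0.2661]
eef_rot: [[0.004, 0.99, 0.138], [0.001, 0.138, -0.99], [-1.0, 0.004, -0.0]]
force: [0.8, -0.1, 0.6]
gripper_width: 0.0856
```

```bash
python3 - <<'E'
from h import *
go(.6705,.1010,.262)
s=snapshot('top');save(s,'c.png')
E
```

```text
t 25.2 tcp [0.4633 0.0506 0.2661] ang 7.95 tilt [ 0.004  0.001 -1.   ] w 0.0856 F [ 0.8 -0.1  0.6] tool shift [ 0.0049  0.2122 -0.0213]
```

View pics/c.png

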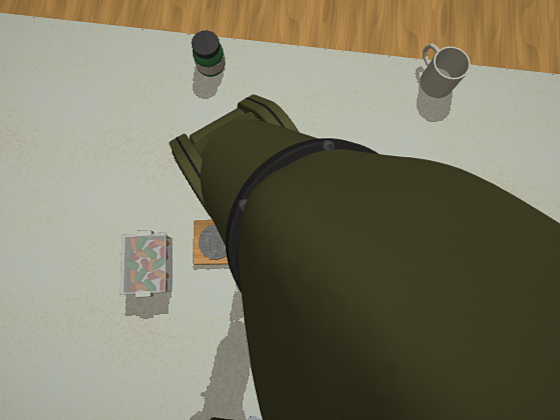

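The arm hides the board in this view; only the sweets at (147,263) and pad 4 at (215,240) show, and the sweets haven't moved. I'll go on to canister_l.

jog_arm([
  [0,0.01,-0.001,0,0,0],
  [0,0.02,-0.002,0,0,0],
  [0,0.022,-0.0022,0,0,0],
  [0,0.022,-0.0022,0,0,0],
  [0,0.022,-0.0022,0,0,0],
  [0,0.022,-0.0022,0,0,0],
  [0,0.022,-0.0022,0,0,0],
  [0,0.022,-0.0022,0,0,0],
  [0,0.022,-0.0022,0,0,0],
  [0,0.018,-0.0018,0,0,0],
  [0,0.01,-0.001,0,0,0],
  [0,0,0,0,0,0],
])

```text
t: 26.25
tool_pos: [0.6707, 0.1014, 0.262]
eef_rot: [[-0.0, 0.99, 0.138], [0.0, 0.138, -0.99], [-1.0, -0.0, -0.0]]
force: [0.2, 0.7, 0.2]
gripper_width: 0.0854
```

jog_arm([
  [0,0,0,0,0,0],
  [0,0,0,0,0,0],
  [0,0,0,0,0,0],
])

```text
t: 26.5
tool_pos: [0.6685, 0.1005, 0.2635]
eef_rot: [[-0.001, 0.99, 0.139], [-0.001, 0.139, -0.99], [-1.0, -0.002, 0.001]]
force: [0.2, -0.8, 0.4]
gripper_width: 0.0855
```

```bash
python3 g.py .6705 .101 .160
```

```text
t 26.5 tcp [0.6685 0.1005 0.2635] ang 7.98 tilt [-0.001 -0.001 -1.   ] w 0.0855 F [ 0.2 -0.8  0.4] tool shift [ 0.1035  0.0022 -0.0003]
```

jog_arm([
  [0.005,0.0015,0,0,0,0],
  [0.01,0,0,0,0,0],
  [0.011,0,0,0,0,0],
  [0.012,0,0,0,0,0],
  [0.012,0,0,0,0,0],
  [0.012,0,0,0,0,0],
  [0.012,0,0,0,0,0],
  [0.012,0,0,0,0,0],
  [0.01,0,0,0,0,0],
  [0.007,0,0,0,0,0],
  [0,0,0,0,0,0],
  [0,0,0,0,0,0],
])

```text
t: 27.5
tool_pos: [0.671, 0.1011, 0.1606]
eef_rot: [[-0.0, 0.99, 0.139], [-0.0, 0.139, -0.99], [-1.0, -0.0, 0.0]]
force: [0.1, 1.0, 1.0]
gripper_width: 0.0854
```

jog_arm([
  [0,0,0,0,0,0],
  [0,0,0,0,0,0],
  [0,0,0,0,0,0],
  [0,0,0,0,0,0],
  [0,0,0,0,0,0],
  [0,0,0,0,0,0],
  [0,0,0,0,0,0],
  [0,0,0,0,0,0],
  [0,0,0,0,0,0],
], gripper=0.05, force=50)

```text
t: 28.25
tool_pos: [0.6713, 0.1012, 0.162]
eef_rot: [[0.001, 0.99, 0.139], [0.0, 0.139, -0.99], [-1.0, 0.001, -0.0]]
force: [-1.9, -0.2, 5.4]
gripper_width: 0.0653
```

```bash
python3 g.py .4505 .139 .21
```

```text
t 28.25 tcp [0.6713 0.1012 0.162 ] ang 7.96 tilt [ 0.001  0.    -1.   ] w 0.0653 F [-1.9 -0.2  5.4] tool shift [-0.0482 -0.2133 -0.0681]
```

jog_arm([
  [-0.01,0,0,0,0,0],
  [-0.015,0,0,0,0,0],
  [-0.015,0,0,0,0,0],
  [-0.01,-0.01,-0.005,0,0,0],
  [0,-0.016,-0.01,0,0,0],
  [0,-0.02,-0.01,0,0,0],
  [0,-0.02,-0.01,0,0,0],
  [0,-0.02,-0.01,0,0,0],
  [0,-0.02,-0.01,0,0,0],
  [0,-0.02,-0.008,0,0,0],
  [0,-0.02,-0.005,0,0,0],
  [0,-0.02,0,0,0,0],
])

```text
t: 29.25
tool_pos: [0.4961, 0.1469, 0.2113]
eef_rot: [[0.001, 0.99, 0.141], [0.002, 0.141, -0.99], [-1.0, 0.001, -0.002]]
force: [-0.0, 0.3, -3.3]
gripper_width: 0.0648
```

jog_arm([
  [0,-0.02,0,0,0,0],
  [0,-0.016,0,0,0,0],
  [0,-0.01,0,0,0,0],
  [0,0,0,0,0,0],
  [0,0,0,0,0,0],
  [0,0,0,0,0,0],
  [0,0,0,0,0,0],
])

```text
t: 29.83
tool_pos: [0.453, 0.1393, 0.211]
eef_rot: [[0.002, 0.99, 0.138], [0.001, 0.138, -0.99], [-1.0, 0.002, -0.001]]
force: [0.3, -0.3, -3.1]
gripper_width: 0.0654
```

```bash
python3 g.py .4505 .139 .182
```

```text
t 29.83 tcp [0.453  0.1393 0.211 ] ang 7.93 tilt [ 0.002  0.001 -1.   ] w 0.0654 F [ 0.3 -0.3 -3.1] tool shift [ 0.029  -0.0025 -0.0001]
```

jog_arm([
  [0.008,-0.001,0,0,0,0],
  [0.008,0,0,0,0,0],
  [0.006,0,0,0,0,0],
  [0.004,0,0,0,0,0],
  [0.002,0,0,0,0,0],
  [0.001,0,0,0,0,0],
  [0,0,0,0,0,0],
  [0,0,0,0,0,0],
  [0,0,0,0,0,0],
  [0,0,0,0,0,0],
])

```text
t: 30.67
tool_pos: [0.4508, 0.1389, 0.1821]
eef_rot: [[0.001, 0.99, 0.139], [0.0, 0.139, -0.99], [-1.0, 0.001, -0.0]]
force: [1.1, -0.6, -3.8]
gripper_width: 0.0648
```

```bash
python3 g.py .4505 .139 .18
```

```text
t 30.67 tcp [0.4508 0.1389 0.1821] ang 7.97 tilt [ 0.001  0.    -1.   ] w 0.0648 F [ 1.1 -0.6 -3.8] tool shift [ 0.0021 -0.0003 -0.0002]
```

jog_arm([
  [0.001,0,0,0,0,0],
  [0,0,0,0,0,0],
  [0.001,0,0,0,0,0],
  [0,0,0,0,0,0],
  [0,0,0,0,0,0],
  [0,0,0,0,0,0],
])

```text
t: 31.17
tool_pos: [0.4507, 0.1389, 0.18]
eef_rot: [[0.0, 0.99, 0.139], [-0.0, 0.139, -0.99], [-1.0, 0.0, 0.0]]
force: [-0.1, 0.2, -1.5]
gripper_width: 0.0647
```

jog_arm([
  [0.001,0,0,0,0,0],
  [0,0,0,0,0,0],
  [0,0,0,0,0,0],
  [0,0,0,0,0,0],
])

```text
t: 31.5
tool_pos: [0.4506, 0.1389, 0.1798]
eef_rot: [[0.001, 0.99, 0.139], [-0.0, 0.139, -0.99], [-1.0, 0.001, 0.0]]
force: [-1.7, -1.1, 9.8]
gripper_width: 0.0652
```

jog_arm([
  [0,0,0,0,0,0],
  [0,0,0,0,0,0],
  [0,0,0,0,0,0],
  [0,0,0,0,0,0],
  [-0.005,0,0,0,0,0],
  [-0.01,0,0,0,0,0],
  [-0.015,0,0,0,0,0],
  [-0.02,0,0,0,0,0],
  [-0.02,0,0,0,0,0],
  [-0.02,0,0,0,0,0],
  [-0.02,0,0,0,0,0],
  [-0.01,0,0,0,0,0],
], gripper=0.0854)

```text
t: 32.5
tool_pos: [0.4511, 0.1392, 0.3012]
eef_rot: [[0.003, 0.99, 0.139], [0.001, 0.139, -0.99], [-1.0, 0.003, -0.001]]
force: [0.1, -0.4, 0.3]
gripper_width: 0.0853
```

jog_arm([
  [0,-0.004,-0.015,0,0,0],
  [0,-0.006,-0.03,0,0,0],
  [0,-0.006,-0.03,0,0,0],
  [0,-0.006,-0.03,0,0,0],
  [0,-0.006,-0.03,0,0,0],
  [0,-0.006,-0.03,0,0,0],
  [0,-0.006,-0.03,0,0,0],
  [0,-0.006,-0.03,0,0,0],
  [0,-0.006,-0.03,0,0,0],
  [0,-0.006,-0.03,0,0,0],
  [0,-0.006,-0.03,0,0,0],
  [0,-0.006,-0.03,0,0,0],
])

```text
t: 33.5
tool_pos: [0.3327, 0.4719, 0.2991]
eef_rot: [[-0.0, 0.99, 0.139], [-0.001, 0.139, -0.99], [-1.0, -0.0, 0.0]]
force: [0.2, 0.2, -0.1]
gripper_width: 0.0856
```

jog_arm([
  [0,-0.006,-0.02,0,0,0],
  [0,0,0,0,0,0],
  [0,0,0,0,0,0],
])

```text
t: 33.75
tool_pos: [0.3235, 0.4906, 0.2988]
eef_rot: [[-0.001, 0.99, 0.141], [0.0, 0.141, -0.99], [-1.0, -0.001, -0.0]]
force: [1.0, -0.3, -0.1]
gripper_width: 0.0854
```

```bash
python3 - <<'E'
from h import *
go(.3,.5,.29)
I=[]
for n in ('top','side'):
    s=snapshot(n);P=cloud(s);I.append(s['frame'])
    # top-of-canister by height in known areas
    for l,x,y,H in [('xs',.4885,-.1275,.088),('s',.476,-.0395,.113),('m',.463,.0497,.138),('l',.4505,.139,.163)]:
        M=(np.abs(P[...,0]-x)<.05)&(np.abs(P[...,1]-y)<.045)&(np.abs(P[...,2]-(H-.010))<.004)
        Q=P[M]
        K=P[(np.abs(P[...,0]-x)<.05)&(np.abs(P[...,1]-y)<.045)&(np.abs(P[...,2]-H)<.004)]
        print(n,l,len(Q),((Q.min(0)+Q.max(0))/2-[x,y,0]).round(4),np.ptp(Q,axis=0).round(3),'knob',len(K),(K.mean(0)-[x,y,0]).round(4))
    for l in ('terminal','sweets_box'):
        for r in spotter.cut_out(l,s)[:1]:
            Q=P[r['pixels']];Q=Q[~np.isnan(Q[:,0])];zt=np.percentile(Q[:,2],98);T=Q[Q[:,2]>zt-.015];print(n,l,zt.round(3),((T.min(0)+T.max(0))/2).round(3))
im=np.hstack([a[100:400,100:480] for a in I]);cv2.imwrite('pics/d.png',im[:,:,::-1])
E
```

```text
t 33.75 tcp [0.3235 0.4906 0.2988] ang 8.13 tilt [-0.001  0.    -1.   ] w 0.0854 F [ 1.  -0.3 -0.1] tool shift [ 0.0088 -0.022  -0.0126]
top xs 403 [0.0004 0.0017 0.0777] [0.048 0.048 0.007] knob 45 [0.0004 0.0014 0.0868]
top s 541 [0.0008 0.0015 0.1024] [0.054 0.053 0.007] knob 51 [0.0006 0.0013 0.1117]
top m 698 [-1.000e-04  2.500e-03  1.277e-01] [0.059 0.059 0.007] knob 56 [0.0005 0.0023 0.1368]
top l 912 [0.0002 0.0015 0.1527] [0.063 0.064 0.007] knob 61 [0.0005 0.0012 0.1616]
top terminal 0.056 [ 0.457 -0.271  0.049]
top sweets_box 0.064 [0.385 0.27  0.057]
side xs 480 [ 0.0002 -0.0014  0.078 ] [0.047 0.05  0.008] knob 63 [ 0.0001 -0.0013  0.0881]
side s 488 [-1.00e-04 -2.40e-03  1.03e-01] [0.053 0.054 0.008] knob 53 [ 0.0006 -0.0017  0.1128]
side m 481 [-0.0002 -0.0011  0.128 ] [0.058 0.059 0.008] knob 46 [ 0.     -0.0009  0.1378]
side l 484 [-1.000e-04 -2.400e-03  1.526e-01] [0.063 0.065 0.007] knob 38 [-1.000e-04 -2.200e-03  1.626e-01]
side sweets_box 0.064 [0.376 0.268 0.058]
```

View pics/d.png

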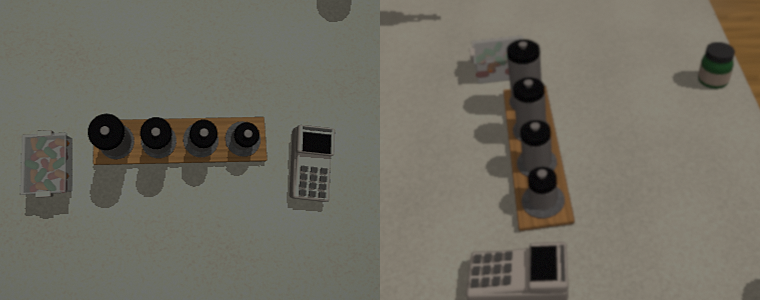

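The picture shows all four canisters upright on their pads, rising from the terminal to the sweets. The two cameras' errors average under 1 mm. Handing in.

```bash
python3 -c "
from cell import env;print(env.job_done())"
```

```text
the job is handed in; nothing more can be done
None
```

The four canisters now stand upright on the felt pads in height order: xs on pad 1 next to the terminal, then s, m, and l on pad 4 next to the sweets. I lowered each one until the wrist force showed light contact (about 7–10 N), then released it. The job was handed in at about 34 s of the 96 s allowed.

**Last checks:**
- **Centring:** each canister is within about 2.5 mm of its pad centre in either camera, and within about 1 mm averaged. The two cameras differ by about 3–4 mm along the row, with opposite signs.
- **Height:** all lid and knob heights match canisters standing flat on the felt.
- **Terminal:** within 1 mm of where it started in the top view. The side-view network missed it in the last check, though it shows in that picture.
- **Sweets box:** unchanged in the top view. The side-view measurement came out 9 mm different in x, most likely because the tall canister now partly hides the box.
- **Arm:** clear of everything, with the gripper open.

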